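# Open the counterweighted lid of the chip box and put an offcut in

## Task

Open the chip box for sweeping up: take its lid by the bar handle, lift it over its balance point and lower it slowly, held all the way, until its counterweight lies on the rubber stop behind the box, then let go so that it stays open by itself; do not let the lid drop, slam or swing free, and do not lean on the stop. Then put the stepped pine offcut into the box, and leave the mallet, gouge and jar where they are.

Things in the scene. Friction and masses are not known exactly. Their poses are not given: they have to be found in the camera images.
- hatch: Chip box: fixed open-topped sheet-metal box, 180 (x) by 240 (y) by 100 mm high, walls and floor 6 mm, closed at the start by its lid. Origin: centre of its underside on the bench; -x is its front (handle) side, +x its hinge side, +y the side with a 50 mm duct elbow that reaches 195 mm from the origin and 75 mm high. Place and yaw vary.
- hinge (a point): Middle of the lid's hinge line, fixed on the box's far rim, 88 mm behind its centre and 104 mm above the bench. The hinge line runs along the box's y.
- mouth (a point): Centre of the box's open top, 100 mm above the bench; the opening is 168 (box x) by 228 mm (box y). The inner floor lies 94 mm below.
- lid: Lid: 182 by 252 by 6 mm plate. Origin: the middle of the hinge line. Shut, its axes are the box's axes; it opens about its y axis, its front edge going up and back, so the angle of its z axis from vertical is the opening angle (0 = shut). Shut, the handle needs 3 to 5 N of lift.
- weight (a point): Centre of the counterweight, a 30 mm steel bar 200 mm long along the hinge line, on two tail arms of the lid; at x +40, z +60 mm in the lid's frame. Its mass differs: the lid's load fades to nothing at the balance point, between 45 and 60 degrees open; beyond it the lid falls open ever more strongly.
- handle (a point): Middle of the lid's handle, a round steel bar of 18 mm diameter and 168 mm length along the hinge line, on two brackets 144 mm apart; it lies 225 mm in front of and 25 mm above the hinge line when shut (radius 226 mm), 40 mm clear of the lid's edge, and can turn in the fingers as the lid swings.
- rest: Stop: small steel foot fixed on the bench, origin on the bench 148 mm behind the box's centre, with an upright screw and rubber tip (22 mm across, gives 1 mm per 25 N) on which the lowered counterweight comes to lie. The screw's setting is not measured: its top is 39 to 65 mm above the bench, so the lid comes to rest somewhere from 75 to 102 degrees open, to be found by feel.
- offcut: Pine offcut with a step, lying loose on the bench left or right of the box: 120 (x) by 40 (y) mm, 22 mm thick, and 42 mm thick over its half at +x. 50 to 110 g. Origin: centre of its underside.
- mallet: Carver's turned wooden mallet standing on its head, 84 mm wide, 235 mm tall, on the left behind the box. Origin: centre of its underside. Leave alone.
- gouge: Carving gouge lying on the bench, 245 mm long, octagonal wooden handle 26 mm across. Origin on the bench under its middle, x towards the blade. Leave alone.
- jar: Glass jar with a white lid, 76 mm wide, 110 mm tall, on the other side of the box from the offcut. Origin: centre of its underside. Leave alone.
Mind the look-alikes: they are no part of the job. What is shaped like the offcut but turquoise is not meant. Of the things that look like the rest, the smaller one is meant.

How it is judged:
On the way, in this order (a step that is already met when the one before it is completed fails the run):
1. the counterweight is set on the rubber stop while the handle is still held (contact force between rest and lid above 3 N and contact force between the fingers and lid above 1 N and angle between lid's own z axis and vertical above 1.2 rad), for 0.1 s.
2. the lid rests open on the rubber stop by itself, let go (contact force between rest and lid above 2 N and angle between lid's own z axis and vertical above 1.2 rad and contact force between the fingers and lid below 0.1 N and angular speed of lid below 0.1 rad/s), for 0.3 s.
At the end, for the whole second after the job is handed in: The lid is more than 69 degrees open, at rest, its counterweight lying on the rubber stop; the offcut lies still inside the box (its origin within the walls and less than 70 mm above the bench) (contact force between rest and lid above 2 N and angle between lid's own z axis and vertical above 1.2 rad and angular speed of lid below 0.1 rad/s and x of offcut in the frame of hatch between -0.085 and 0.085 m and y of offcut in the frame of hatch between -0.115 and 0.115 m and z of offcut in the frame of hatch below 0.07 m and linear speed of offcut below 0.02 m/s); the robot touches nothing.
It fails at once if the lid is slammed or swings free (angular speed of lid above 1.5 rad/s).
It fails at once if the lid drops the last part onto its stop instead of being lowered onto it (angle between lid's own z axis and vertical above 1.2 rad and angular speed of lid above 0.8 rad/s).
It fails at once if the lid is pressed or knocked hard onto its stop (contact force between rest and lid above 50 N).
It fails at once if the mallet, the gouge or the jar is moved (distance of any of mallet, gouge, jar from where it was at the start of the episode above 0.03 m).
It also fails if it takes over 61 s, if anything falls off the work surface, if the arm or the gripper's body presses on something with over 40 N, if the wrist force passes 120 N, or if a joint passes its speed limit or range.

## Robot

A 6-joint arm with a two-finger parallel gripper is mounted at the origin on the work surface. World frame = base frame: x ahead of the robot, y to its left, z up, the work surface at z = 0. Lengths are in m, angles in rad, forces in N, time in s.
With the tool pointing down it reaches from about 0.35 to 0.85 m from the base axis. Payload 8.1 kg.
Tool frame: the origin (TCP) lies midway between the tips of the shut fingers; the grasp point (between the pads) lies 19 mm behind it; z points along the fingers, y is the line along which they close (so a half turn about z gives the same grasp; the last joint's range is limited). The gripper opens to 93 mm and grips with 3 to 60 N. Pads are 15 mm wide; open, the fingers measure 128 mm over their backs; the gripper's body (75 mm by 188 mm) begins 65 mm behind the grasp point.
Start: joints at [1.025, 0.13, 1.488, -0, 1.523, -0.085], TCP at [0.267, 0.537, 0.184] pointing down, gripper open.
Joint ranges: [-2.96, 2.96], [-0.89, 2.26], [0.02, 2.5], [-1.34, 4.48], [0, 2.73], [-2.66, 2.66]. Speed limits (rad/s): [2.39, 2.39, 2.79, 3.14, 3.14, 3.14].

## Interface

Orientations are given as a unit quaternion [x, y, z, w].
In Python, from workcell import sense, get_image, job_done, boxes_of, pinpoint gives the robot as it stands.
- The arm moves only by the shell command python3 -m crank 'ROWS' [OPENING]. ROWS is a JSON object whose one key "deltas" holds a list that holds one entry, the list of rows, each a list of 6 numbers: the shift along the world's x, y, z in cm, then the turn, a rotation vector about the world's x, y, z in degrees. In form: {"deltas": [[[tx, ty, tz, wx, wy, wz], ...]]}. A call has exactly 8 rows; each row is the pose to reach, as a shift and turn from the pose commanded when the call began; what a row does not reach only later rows make up. A row lasts 1/8 s, in which the tool goes at most 62.5 mm and 10.7 degrees, less where a joint would pass 70% of its speed; a pose out of reach is approached as far as the arm can. A call with a gripper value outside its range is refused whole. OPENING is the closure, from -1 (fully open) to 1 (shut), set as the call begins (- or left out, the last holds). The fingers move at their own pace and stop on an object; the grip force is fixed at half the most. Time passes only in rows, so rows that repeat a pose let the fingers close, or fill a call up. It gives the time, the measured TCP pose, the force, the opening and the grip force at its end, in the units of the state.
- sense(): the state, without advancing time (a new reading comes with each control period).
- get_image(name): name is "side" or "top" or "wrist"; returns a dict with "frame" (480x640x3 uint8, red, green, blue), "mtx" (3x3 intrinsics, pixels), "camera_from_world" (4x4, takes a point from world to camera coordinates). Camera axes: x right, y down, z forward; pixel columns grow to the right and rows downward; lengths in m; the calibration is good to about 2 mm. A picture is of the moment at which its call begins. There is no depth.
- job_done(): hands the job in; it is judged then, once.
Trained networks look in a picture, given as the dict that the camera call returned (one of the last four; its "shot" number tells which), for a name from the list of things; names that differ only in an ending like _2 or _b are one class to them, and where a whole thing is asked for, a point or a joint stands for the part that bears it (a point fixed in the world has none). Each returns a list of dicts, best first, with "p" (0 to 1); they miss things now and then, are a little off and sometimes report something else, mostly with a low value. They report only what shows in the picture. A call takes as long as a camera call. They do not tell look-alikes from the thing itself.
- boxes_of(thing, picture): "box" ([left, top, right, bottom] in pixels, round what is visible of it).
- pinpoint(thing, picture): "uv" ([column, row] in pixels: a listed point, or the origin of a listed thing).
The state is a dict: "t": time; "q": joint angles; "dq": joint speeds; "effort": joint torques, N m; "tcp_pos": TCP position; "ee_rot": TCP orientation; "wrist_force": force on the tool from outside, world axes, zero at the start; "wrist_torque": the same for the moment, N m; "grip_width": finger opening in m; "gripper_force": force on a finger pad.
Only numpy, scipy, OpenCV 4.12 (cv2) and the standard library are available. Lean on these libraries where they do the work, as an engineer would, in place of code of your own. Each camera call takes 0.05 s, during which the arm holds its last target. There are 200 camera calls.

## Working session

There is one attempt and no reset: what is moved stays moved. The work goes in short steps, Python scripts to look and compute and a shell command to move; the robot and the scene stay as the last step left them, time stands still between calls to the robot, and variables do not carry over. Pictures are saved under pics/ and viewed, at most 11 in all, crops included, and the job is handed in when it is done.

```bash
mkdir -p pics; ls
cat > h.py <<'E'
import numpy as np, cv2
from workcell import sense, get_image, job_done, boxes_of, pinpoint
def ray(P,uv):
    K=P["mtx"];T=np.array(P["camera_from_world"]);R=T[:3,:3];t=T[:3,3]
    d=R.T@np.linalg.inv(K)@np.array([uv[0],uv[1],1.]);return -R.T@t,d/np.linalg.norm(d)
def tri(obs):
    A=np.zeros((3,3));b=np.zeros(3)
    for P,uv in obs:
        o,d=ray(P,uv);M=np.eye(3)-np.outer(d,d);A+=M;b+=M@o
    x=np.linalg.solve(A,b)
    return x,[float(np.linalg.norm(np.cross(x-ray(P,uv)[0],ray(P,uv)[1]))) for P,uv in obs]
def onz(P,uv,z):
    o,d=ray(P,uv);return o+d*(z-o[2])/d[2]
def proj(P,X):
    T=np.array(P["camera_from_world"]);c=T[:3,:3]@np.array(X)+T[:3,3];u=P["mtx"]@c;return u[:2]/u[2]
def save(P,n):cv2.imwrite(f"pics/{n}.png",cv2.cvtColor(P["frame"],cv2.COLOR_RGB2BGR))
E
python3 - <<'E'
from h import *
np.set_printoptions(precision=3,suppress=True)
A={n:get_image(n) for n in("side","top")}
for n,P in A.items(): save(P,n+"0")
for th in["hatch","hinge","handle","lid","weight","rest","offcut","mallet","gouge","jar"]:
    r={}
    for n,P in A.items():
        r[n]=pinpoint(th,P); print(th,n,[(np.round(x["uv"]).tolist(),round(x["p"],2)) for x in r[n]])
    if r["side"] and r["top"]: print("   ",*tri([(A[n],r[n][0]["uv"]) for n in A]))
E
```

```text
pics
hatch side [([345.0, 252.0], 0.95)]
hatch top [([324.0, 216.0], 0.69)]
    [0.568 0.023 0.002] [0.000972749236960076, 0.000972749236960295]
hinge side [([369.0, 210.0], 0.67)]
hinge top []
handle side [([296.0, 242.0], 0.84)]
handle top [([325.0, 258.0], 0.93)]
    [0.429 0.021 0.124] [0.005162408597372025, 0.005162408597372077]
lid side []
lid top [([322.0, 175.0], 0.59)]
weight side [([396.0, 389.0], 0.63)]
weight top [([326.0, 151.0], 0.59)]
    [ 1.085  0.059 -1.278] [0.1155005913286007, 0.11550059132860062]
rest side [([457.0, 284.0], 0.89), ([387.0, 229.0], 0.46)]
rest top [([413.0, 165.0], 0.79), ([322.0, 162.0], 0.58), ([329.0, 257.0], 0.3)]
    [ 0.72  -0.221 -0.001] [0.005393682474943747, 0.00539368247494355]
offcut side [([316.0, 420.0], 0.97), ([397.0, 388.0], 0.91)]
offcut top [([444.0, 338.0], 0.84), ([458.0, 268.0], 0.81)]
    [ 0.251 -0.295 -0.005] [0.004420316428027852, 0.004420316428027833]
mallet side [([295.0, 181.0], 0.77), ([372.0, 210.0], 0.47)]
mallet top [([198.0, 194.0], 0.62)]
    [ 0.629  0.368 -0.002] [0.004196890239421862, 0.004196890239421942]
gouge side [([494.0, 337.0], 0.73), ([347.0, 253.0], 0.16)]
gouge top [([469.0, 179.0], 0.83), ([460.0, 270.0], 0.47)]
    [ 0.678 -0.373 -0.006] [0.00029820881386361355, 0.00029820881386382567]
jar side [([238.0, 211.0], 0.63), ([496.0, 336.0], 0.34)]
jar top [([205.0, 272.0], 0.93)]
    [0.414 0.335 0.005] [0.003650571896251182, 0.0036505718962513527]
```

View pics/side0.png

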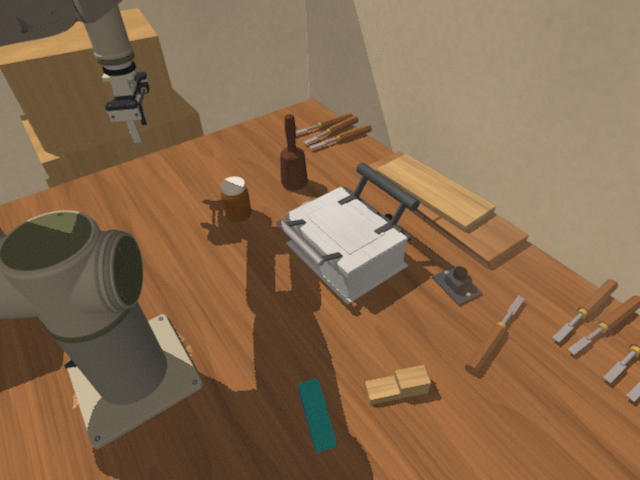

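View pics/top0.png

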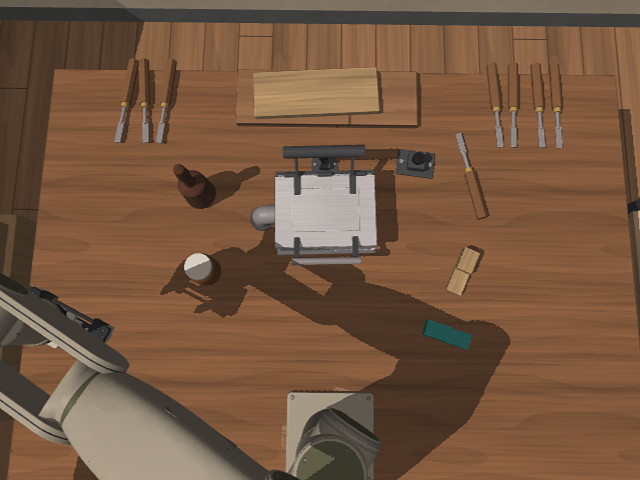

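Side view: box at (345,250), real stop just behind it near (387,222), and a bigger look-alike stop at (457,284). The pine stepped offcut is at (397,388), its turquoise look-alike at (316,420). In the top view the offcut is at (464,270), turquoise at (447,335), real stop at (325,165), look-alike stop at (416,163), and handle bar from (292,262) to (360,261). I choose the pine piece and the smaller stop directly behind the box, and will check both in one close crop.

Run:
```python
import cv2,numpy as np
t=cv2.imread("pics/top0.png");s=cv2.imread("pics/side0.png")
def c(im,l,u,w,h,k):
    o=cv2.resize(im[u:u+h,l:l+w],None,fx=k,fy=k,interpolation=cv2.INTER_CUBIC)
    for i in range(0,w,10):cv2.putText(o,str(l+i),(i*k,8),0,.3,(0,255,255),1);cv2.line(o,(i*k,10),(i*k,14),(0,255,255),1)
    for i in range(10,h,10):cv2.putText(o,str(u+i),(0,i*k),0,.3,(0,255,255),1)
    return o
cv2.imwrite("pics/crop0.png",np.vstack([np.hstack([c(t,280,140,100,75,4),c(s,360,190,100,75,4)]),np.hstack([c(t,430,235,100,75,4),c(s,350,350,100,75,4)])]))
```

```text
(no output)
```

View pics/crop0.png

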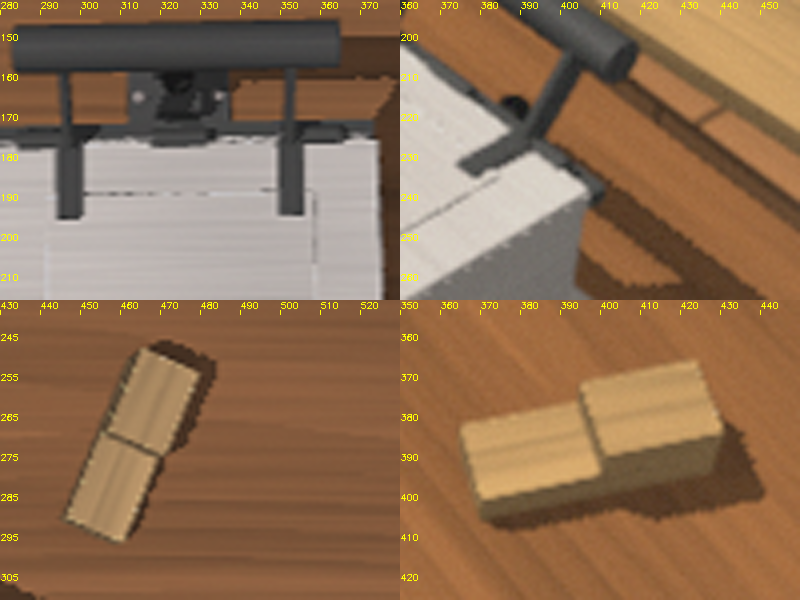

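The crop confirms the choices. The pine piece is stepped, with its thick half at the top view's far end, (465,247) to (480,253). The small stop sits centrally behind the box, and its tip just shows in the side view at about (388,216).

Run:
```python
from h import *
np.set_printoptions(precision=4,suppress=True)
T=get_image("top");S=get_image("side")
print("offcut thick step corners/far end")
for a,b in [((465.5,247),(424.3,365.3)),((479.8,253.5),(430.5,383)),((470.5,274),(401.5,389)),((456.5,268),(395,370.5)),((446,289.5),(365,381)),((461.5,295.8),(370.5,400))]:
    print(*tri([(T,a),(S,b)]))
print("handle ends", onz(T,(291.5,262),.129),onz(T,(360,261),.129))
print("weight ends", onz(T,(283.5,152),.164),onz(T,(365,150.5),.164))
# axis yaw
for z in (.039,.052,.065): print("stop",onz(S,(388.5,215),z),onz(T,(324.5,159),z))
print(tri([(S,(388.5,215.5)),(T,(324.5,159))]))
for x in ("hatch","handle","hinge","rest"):
    print(x,[ (p["uv"],p["p"]) for p in pinpoint(x,T)],[ (p["uv"],p["p"]) for p in pinpoint(x,S)])
print(sense()["wrist_force"],sense()["ee_rot"])
```

```text
offcut thick step corners/far end
[ 0.4834 -0.3468  0.0352] [0.0014532003723966237, 0.0014532003723965886]
[ 0.4657 -0.3823  0.0377] [0.0006192029443713932, 0.0006192029443713986]
[ 0.4129 -0.3575  0.0342] [0.0012991583591488113, 0.0012991583591486914]
[ 0.428  -0.3215  0.0359] [0.0015518260317822546, 0.0015518260317823058]
[ 0.3735 -0.2969  0.016 ] [0.0011762790940891392, 0.0011762790940892764]
[ 0.3566 -0.3354  0.0198] [0.00028572336032077245, 0.00028572336032071667]
handle ends [0.4236 0.0997 0.129 ] [ 0.4283 -0.066   0.129 ]
weight ends [0.6899 0.124  0.164 ] [ 0.6964 -0.0754  0.164 ]
stop [0.7273 0.0365 0.039 ] [0.7158 0.0253 0.039 ]
stop [0.7164 0.0258 0.052 ] [0.7114 0.0251 0.052 ]
stop [0.7056 0.0152 0.065 ] [0.707  0.0249 0.065 ]
(array([0.7127, 0.0242, 0.0527]), [0.0016955489751890934, 0.0016955489751890739])
hatch [([324.8, 216.8], 0.71)] [([347.8, 253.0], 0.56)]
handle [([324.0, 162.6], 0.75), ([324.7, 259.5], 0.72)] [([296.8, 241.4], 0.67)]
hinge [([323.7, 171.0], 0.58)] [([370.1, 208.4], 0.96)]
rest [([412.9, 163.0], 0.87), ([323.3, 161.3], 0.69)] [([456.8, 286.4], 0.75), ([387.7, 233.3], 0.35)]
[0.0127 0.1351 0.0959] [ 0.2284  0.9736 -0.      0.    ]
```

```bash
python3 -m crank '{"deltas": [[[1,-3,4,0,0,-8],[3,-9,6,0,0,-16],[5,-15,6,0,0,-24],[7,-21,6,0,0,-32],[9,-27.5,6,0,0,-40],[11,-34,6,0,0,-48],[13,-40,6,0,0,-56],[14.5,-46,6,0,0,-62]]]}' 0
```

```text
t: 2.6
tcp_pos: [0.408, 0.0912, 0.2446]
ee_rot: [0.699, 0.716, 0.0, 0.0]
wrist_force: [1.3, 0.7, 0.1]
grip_width: 0.0463
gripper_force: 0.0
```

```bash
python3 -m crank '{"deltas": [[[1,-3,0,0,0,0],[1.4,-6,0,0,0,0],[1.4,-6,-1,0,0,0],[1.4,-6,-3,0,0,0],[1.4,-6,-5,0,0,0],[1.4,-6,-5,0,0,0],[1.4,-6,-5,0,0,0],[1.4,-6,-5,0,0,0]]]}'
python3 - <<'E'
from h import *
np.set_printoptions(precision=4,suppress=True)
P=get_image("wrist");save(P,"w1");s=sense();print(s["tcp_pos"],s["ee_rot"],s["grip_width"],s["wrist_force"])
print(pinpoint("handle",P),[onz(P,p["uv"],.129) for p in pinpoint("handle",P)])
E
```

```text
t: 3.6
tcp_pos: [0.4221, 0.0333, 0.195]
ee_rot: [0.697, 0.717, 0.0, 0.0]
wrist_force: [0.1, 0.4, -0.1]
grip_width: 0.0467
gripper_force: 0.0
[0.4221 0.0332 0.195 ] [0.6971 0.717  0.0005 0.0005] 0.046262334407555346 [-1.296  -0.4088 -0.4467]
[{'uv': [322.3, 267.6], 'p': 0.65}] [array([0.4262, 0.0142, 0.129 ])]
```

View pics/w1.png

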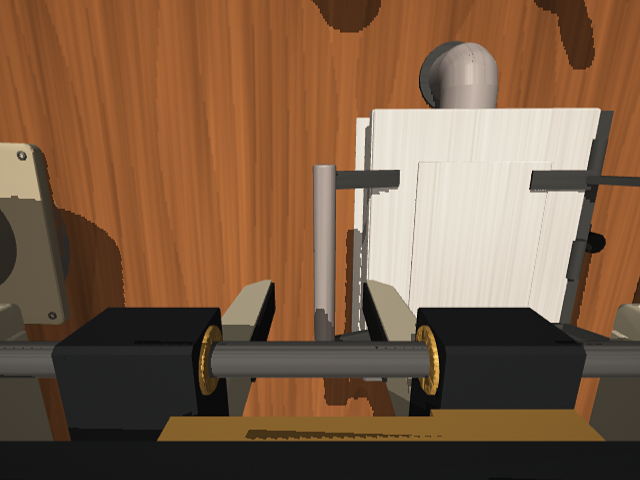

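The bar (columns 314–336) lies between the open fingers (inner faces at about 273 and 363), parallel to the pads. Next I go down and close.

```bash
python3 -m crank '{"deltas": [[[0.4,-1.6,-1.5,0,0,0],[0.4,-1.6,-3,0,0,0],[0.4,-1.6,-4.5,0,0,0],[0.4,-1.6,-6,0,0,0],[0.4,-1.6,-7,0,0,0],[0.4,-1.6,-8,0,0,0],[0.4,-1.6,-8.1,0,0,0],[0.4,-1.6,-8.1,0,0,0]]]}'
python3 -m crank '{"deltas": [[[0,0,0,0,0,0],[0,0,0,0,0,0],[0,0,0,0,0,0],[0,0,0,0,0,0],[0,0,0,0,0,0],[0,0,0,0,0,0],[0,0,0,0,0,0],[0,0,0,0,0,0]]]}' 1
```

```text
t: 4.75
tcp_pos: [0.4258, 0.0171, 0.1135]
ee_rot: [0.697, 0.717, 0.0, 0.0]
wrist_force: [-0.0, 0.2, -0.6]
grip_width: 0.0463
gripper_force: 0.0
t: 5.75
tcp_pos: [0.4256, 0.0171, 0.1132]
ee_rot: [0.697, 0.717, -0.0, -0.0]
wrist_force: [-0.3, -0.6, -1.0]
grip_width: 0.0003
gripper_force: 0.0
```

Run:
```python
from h import *
np.set_printoptions(precision=4,suppress=True)
P=get_image("wrist");T=get_image("top");S=get_image("side")
s=sense();print(s["tcp_pos"],s["grip_width"],s["gripper_force"])
print("tcp proj side/top",proj(S,s["tcp_pos"]),proj(T,s["tcp_pos"]))
c=S["frame"][190:310,240:400];c=cv2.resize(c,(400,300),interpolation=cv2.INTER_CUBIC)
t=T["frame"][200:290,270:390];t=cv2.resize(t,(400,300),interpolation=cv2.INTER_CUBIC)
w=cv2.resize(P["frame"],(400,300))
im=np.vstack([np.hstack([c,t]),np.hstack([w,w*0])]);cv2.imwrite("pics/miss.png",im[:,:,::-1])
```

```text
[0.4256 0.0171 0.1132] 0.00037679561471148015 0.0
tcp proj side/top [298.0239 245.9327] [325.7038 262.5224]
```

View pics/miss.png

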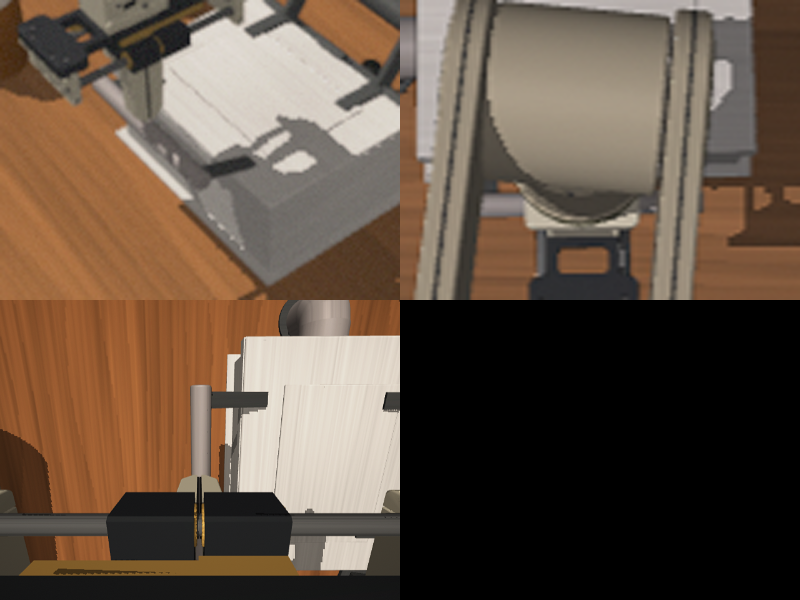

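The bar lies below the closed fingertips, so it stands lower than assumed. I'll measure its height from several views.

Run:
```python
from h import *
np.set_printoptions(precision=4,suppress=True)
P=get_image("wrist");T=get_image("top");S=get_image("side")
print(P["mtx"][0,0])
W=dict(P);M=np.array(P["camera_from_world"]).copy()
# w1 pose: same rotation, TCP (.4221,.0333,.195)
s=np.array(sense()["tcp_pos"]);d=np.array([.4221,.0333,.195])-s
M1=M.copy();M1[:3,3]=M[:3,3]-M[:3,:3]@d;W["camera_from_world"]=M1
g=cv2.cvtColor(P["frame"],cv2.COLOR_RGB2GRAY)
print("row160",g[160,295:350].tolist());print("col322",g[120:160,322].tolist())
g1=cv2.imread("pics/w1.png",0);print("w1 row200",g1[200,300:350].tolist());print("col",g1[150:190,324].tolist())
print(tri([(W,(324,166)),(P,(321.6,138))]))
print("left end",tri([(S,(279,224)),(T,(291.5,262))]),"right",tri([(S,(353,304)),(T,(360,261))]))
```

```text
338.5991160938188
row160 [103, 101, 100, 97, 98, 99, 102, 103, 104, 82, 91, 115, 120, 127, 134, 140, 147, 153, 156, 155, 157, 158, 161, 163, 164, 166, 168, 167, 168, 166, 164, 160, 156, 152, 147, 141, 128, 123, 120, 107, 102, 95, 68, 54, 60, 61, 61, 60, 62, 61, 61, 61, 61, 62, 63]
col322 [107, 108, 107, 107, 107, 107, 109, 109, 108, 107, 107, 108, 107, 107, 105, 114, 164, 200, 182, 168, 167, 168, 168, 168, 168, 168, 168, 168, 168, 168, 167, 168, 168, 168, 168, 168, 167, 168, 167, 167]
w1 row200 [108, 108, 108, 106, 102, 100, 103, 106, 107, 108, 108, 109, 109, 86, 118, 126, 138, 147, 157, 160, 160, 161, 163, 168, 170, 168, 166, 163, 158, 152, 146, 130, 121, 107, 96, 64, 122, 120, 121, 119, 118, 116, 116, 116, 115, 114, 113, 115, 117, 119]
col [112, 112, 111, 110, 111, 110, 111, 111, 111, 112, 111, 111, 111, 106, 110, 168, 203, 177, 168, 168, 169, 169, 169, 169, 169, 170, 168, 169, 169, 170, 170, 170, 170, 171, 170, 169, 170, 171, 170, 170]
(array([0.4248, 0.0967, 0.135 ]), [0.00022497691819111697, 0.0002249769181912065])
left end (array([0.425 , 0.1002, 0.1211]), [0.00033709079959425296, 0.00033709079959417523]) right (array([ 0.4762, -0.0885, -0.0405]), [0.0270503706401417, 0.02705037064014164])
```

Run:
```python
from h import *
np.set_printoptions(precision=1,suppress=True)
S=get_image("side");T=get_image("top");P=get_image("wrist")
im=cv2.imread("pics/side0.png");k=5
l,u,w,h=265,190,160,120
o=cv2.resize(im[u:u+h,l:l+w],None,fx=k,fy=k,interpolation=cv2.INTER_CUBIC)
for z,c in((.129,(0,0,255)),(.11,(0,255,0)),(.095,(255,0,0))):
    a,b=onz(T,(291.5,262),z),onz(T,(360,261),z)
    A,B=[tuple(int(v) for v in (proj(S,x)-[l,u])*k) for x in(a,b)]
    cv2.line(o,A,B,c,1); print(z,a,b,proj(P,a),proj(S,a),proj(S,b))
cv2.imwrite("pics/bar.png",o)
print(np.array(P["camera_from_world"]))
```

```text
0.129 [0.4 0.1 0.1] [ 0.4 -0.1  0.1] [318.9 132.3] [278.2 221.9] [319.4 262.1]
0.11 [0.4 0.1 0.1] [ 0.4 -0.1  0.1] [323.5 132. ] [279.5 227. ] [320.9 267.7]
0.095 [0.4 0.1 0.1] [ 0.4 -0.1  0.1] [326.5 131.8] [280.5 231. ] [322. 272.]
[[ 1.   0.   0.  -0.4]
 [ 0.  -1.   0.3 -0. ]
 [ 0.  -0.3 -1.   0.3]
 [ 0.   0.   0.   1. ]]
```

View pics/bar.png

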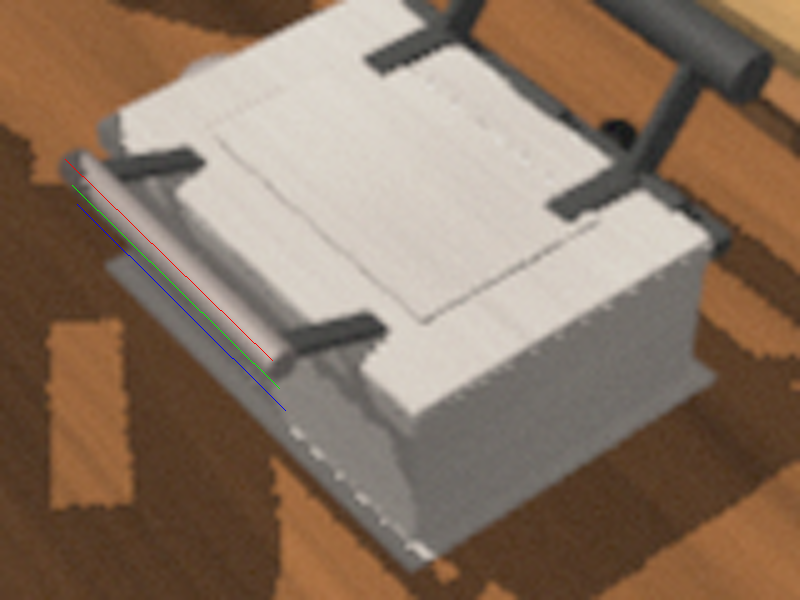

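Run:
```python
from h import *
np.set_printoptions(precision=4,suppress=True)
P=get_image("wrist");s=sense();t=np.array(s["tcp_pos"])
print(s["tcp_pos"],s["grip_width"],s["gripper_force"],s["q"])
M=np.array(P["camera_from_world"]);print("cam",-M[:3,:3].T@M[:3,3], M[:3,:3])
for dz in(0,.01,.02,.03,.04): print(dz,proj(P,t+[0,0,dz]), proj(P,t+[0,.0075,dz]))
for y in (.03,.05,.097): print(y,proj(P,[.4256,y,.129]),proj(P,[.4256,y,.10]))
c=P["frame"][230:380,220:420];cv2.imwrite("pics/tip.png",cv2.resize(c,(800,600),interpolation=cv2.INTER_CUBIC)[:,:,::-1])
```

```text
[0.4256 0.0171 0.1132] 0.0003388086628918095 0.0 [-0.0803 -0.3171  2.0381  0.      1.4206 -0.1082]
cam [0.4236 0.0885 0.3143] [[ 0.9996  0.0293  0.0002]
 [ 0.0282 -0.9651  0.2605]
 [ 0.0078 -0.2604 -0.9655]]
0 [318.1599 272.4033] [318.5106 261.0211]
0.01 [318.1511 277.9964] [318.5185 266.1221]
0.02 [318.1415 284.1478] [318.5273 271.7376]
0.03 [318.1309 290.9454] [318.5371 277.9493]
0.04 [318.1191 298.4968] [318.5479 284.8576]
0.03 [318.7843 260.4054] [318.7288 247.0899]
0.05 [319.8446 226.2149] [319.6509 216.9919]
0.097 [322.5823 137.9352] [322.0027 140.2341]
```

View pics/tip.png

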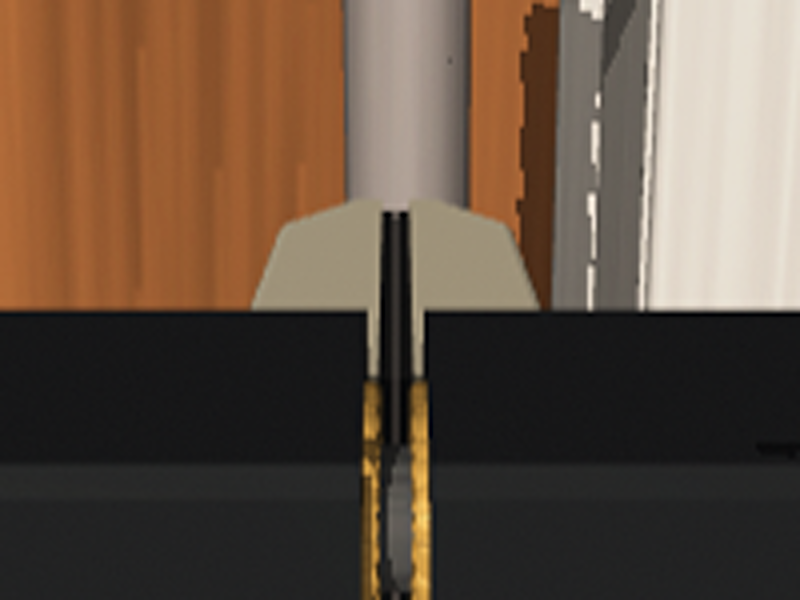

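The fingertips show at row 281, while the reported TCP would put them at row 261, and they shut above the bar without touching it. The real tips must be about 3 cm higher than reported. I reopen less wide, go down by that much and close again.

```bash
python3 -m crank '{"deltas": [[[0,0,0,0,0,0],[0,0,0,0,0,0],[0,0,0,0,0,0],[0,0,0,0,0,0],[0,0,-0.8,0,0,0],[0,0,-1.6,0,0,0],[0,0,-2.4,0,0,0],[0,0,-3.2,0,0,0]]]}' 0.25
python3 -m crank '{"deltas": [[[0,0,0,0,0,0],[0,0,0,0,0,0],[0,0,0,0,0,0],[0,0,0,0,0,0],[0,0,0,0,0,0],[0,0,0,0,0,0],[0,0,0,0,0,0],[0,0,0,0,0,0]]]}' 1
```

```text
t: 7.25
tcp_pos: [0.4253, 0.0171, 0.0804]
ee_rot: [0.697, 0.717, -0.0, -0.0]
wrist_force: [0.5, -0.2, -0.7]
grip_width: 0.0349
gripper_force: 0.0
t: 8.25
tcp_pos: [0.4276, 0.0171, 0.082]
ee_rot: [0.697, 0.717, 0.002, 0.001]
wrist_force: [7.7, 0.0, -4.6]
grip_width: 0.0172
gripper_force: 30.0
```

The bar is held: width 17 mm at 30 N. The self-centring shows the bar at x≈0.429, so the hinge is at x≈0.655. I start the arc with a small first part and watch the force.

```bash
python3 -m crank '{"deltas": [[[0.2,0,0.0,0,0,0],[0.35,0,0.5,0,0,0],[0.43,0,1,0,0,0],[0.6,0,1.95,0,0,0],[0.82,0.01,2.92,0,0,0],[1.07,0.02,3.87,0,0,0],[1.37,0.03,4.81,0,0,0],[1.71,0.04,5.74,0,0,0]]]}'
python3 -c "
from h import *
s=sense();print(s['tcp_pos'],s['wrist_force'],s['wrist_torque'],s['grip_width'])
P=get_image('side');print(pinpoint('handle',P))"
```

```text
t: 9.25
tcp_pos: [0.4406, 0.0176, 0.1387]
ee_rot: [0.697, 0.717, -0.002, -0.002]
wrist_force: [-12.4, 0.3, -1.0]
grip_width: 0.0172
gripper_force: 30.0
[0.44059701 0.01757658 0.13871488] [-12.35109314   0.26205586  -0.98122373] [-0.09417915  2.46155412 -0.06490981] 0.017187147831172676
[{'uv': [302.6, 223.0], 'p': 0.96}]
```

```bash
python3 -m crank '{"deltas": [[[0.23,0.01,0.91,0,0,0],[0.65,0.02,1.81,0,0,0],[1.11,0.03,2.68,0,0,0],[1.6,0.04,3.54,0,0,0],[2.13,0.06,4.37,0,0,0],[2.7,0.07,5.18,0,0,0],[3.3,0.09,5.96,0,0,0],[3.94,0.11,6.71,0,0,0]]]}'
```

```text
t: 10.35
tcp_pos: [0.48, 0.0189, 0.208]
ee_rot: [0.697, 0.717, -0.001, -0.002]
wrist_force: [-23.4, 1.5, 14.9]
grip_width: 0.0172
gripper_force: 30.0
```

The outward force shows my circle is about 5 mm off; refitting gives a centre in TCP coordinates of (0.653, 0.062). I continue on the corrected arc.

```bash
python3 -m crank '{"deltas": [[[0.25,0.01,0.75,0,0,0],[0.92,0.03,1.47,0,0,0],[1.63,0.05,2.16,0,0,0],[2.37,0.07,2.82,0,0,0],[3.13,0.09,3.44,0,0,0],[3.92,0.11,4.03,0,0,0],[4.74,0.13,4.59,0,0,0],[5.58,0.16,5.11,0,0,0]]]}'
python3 -c "
from h import *
s=sense();print(s['tcp_pos'],s['wrist_force'],s['wrist_torque'],s['grip_width'])"
```

```text
t: 11.35
tcp_pos: [0.5388, 0.02, 0.2586]
ee_rot: [0.697, 0.717, 0.0, 0.001]
wrist_force: [-5.2, -0.3, 3.3]
grip_width: 0.0172
gripper_force: 30.0
[0.53878114 0.01995869 0.25863822] [-5.16041106 -0.26409566  3.29817022] [-0.07253297  1.36592283  0.08511809] 0.017187543485056824
```

```bash
python3 -m crank '{"deltas": [[[0.84,0.02,0.52,0,0,0],[1.72,0.05,0.97,0,0,0],[2.62,0.07,1.38,0,0,0],[3.54,0.1,1.74,0,0,0],[4.48,0.13,2.07,0,0,0],[5.43,0.15,2.35,0,0,0],[6.38,0.18,2.6,0,0,0],[6.97,0.2,2.72,0,0,0]]]}'
python3 -c "
from h import *
s=sense();print(s['tcp_pos'],s['wrist_force'],s['wrist_torque'],s['grip_width'])
S=get_image('side');T=get_image('top')
print(pinpoint('weight',S),pinpoint('weight',T),pinpoint('rest',S))"
```

```text
t: 12.35
tcp_pos: [0.6083, 0.0221, 0.2839]
ee_rot: [0.697, 0.717, -0.0, 0.0]
wrist_force: [-0.4, -2.1, 1.1]
grip_width: 0.017
gripper_force: 30.0
[0.60830643 0.02208971 0.28394132] [-0.38751244 -2.09517982  1.06660732] [-0.42099567  0.48055379  0.10021849] 0.016998840081469364
[{'uv': [394.0, 204.4], 'p': 0.49}, {'uv': [347.1, 251.9], 'p': 0.24}] [{'uv': [325.7, 218.3], 'p': 0.42}] [{'uv': [456.7, 287.7], 'p': 0.73}]
```

```bash
python3 -m crank '{"deltas": [[[0.15,0,0.03,0,0,0],[0.3,0.01,0.06,0,0,0],[0.5,0.01,0.1,0,0,0],[0.66,0.02,0.13,0,0,0],[0.8,0.02,0.16,0,0,0],[1,0.03,0.19,0,0,0],[1,0.03,0.19,0,0,0],[1,0.03,0.19,0,0,0]]]}'
python3 -c "
from h import *
s=sense();print(s['tcp_pos'],s['wrist_force'],s['wrist_torque'],s['grip_width'])"
```

```text
t: 13.6
tcp_pos: [0.6177, 0.0224, 0.2858]
ee_rot: [0.697, 0.717, -0.0, 0.0]
wrist_force: [1.9, -3.8, -5.4]
grip_width: 0.017
gripper_force: 30.0
[0.61765733 0.022427   0.2857913 ] [ 1.93551959 -3.84376388 -5.38615233] [-0.71242766  0.09327484  0.03219852] 0.016956899505428478
```

```bash
python3 -m crank '{"deltas": [[[0.1,0,0.01,0,0,0],[0.2,-0.02,0.02,0,0,0],[0.3,-0.03,0.04,0,0,0],[0.4,-0.03,0.06,0,0,0],[0.5,-0.03,0.07,0,0,0],[0.6,-0.03,0.08,0,0,0],[0.7,-0.03,0.08,0,0,0],[0.7,-0.03,0.08,0,0,0]]]}'
python3 -m crank '{"deltas": [[[0.1,0,0.01,0,0,0],[0.2,0.01,0.02,0,0,0],[0.3,0.01,0.03,0,0,0],[0.4,0.01,0.04,0,0,0],[0.5,0.02,0.05,0,0,0],[0.6,0.02,0.06,0,0,0],[0.6,0.02,0.06,0,0,0],[0.6,0.02,0.06,0,0,0]]]}'
```

```text
t: 14.6
tcp_pos: [0.6248, 0.0226, 0.287]
ee_rot: [0.697, 0.717, 0.0, 0.0]
wrist_force: [0.4, 1.8, -2.9]
grip_width: 0.0169
gripper_force: 30.0
t: 15.6
tcp_pos: [0.6308, 0.0226, 0.2876]
ee_rot: [0.697, 0.717, 0.0, 0.0]
wrist_force: [0.8, 4.6, 0.8]
grip_width: 0.0169
gripper_force: 30.0
```

```bash
python3 -m crank '{"deltas": [[[0.1,0,0.01,0,0,0],[0.2,0.02,0.02,0,0,0],[0.3,0.03,0.02,0,0,0],[0.4,0.03,0.03,0,0,0],[0.5,0.03,0.03,0,0,0],[0.6,0.03,0.03,0,0,0],[0.6,0.03,0.03,0,0,0],[0.6,0.03,0.03,0,0,0]]]}'
python3 -m crank '{"deltas": [[[0.1,0,0,0,0,0],[0.2,0,0.01,0,0,0],[0.3,0,0.01,0,0,0],[0.4,0,0.02,0,0,0],[0.5,0,0.02,0,0,0],[0.6,0.01,0.02,0,0,0],[0.6,0.01,0.02,0,0,0],[0.6,0.01,0.02,0,0,0]]]}'
```

```text
t: 16.6
tcp_pos: [0.6367, 0.0228, 0.2878]
ee_rot: [0.697, 0.717, 0.0, 0.0]
wrist_force: [0.7, 5.0, 4.0]
grip_width: 0.0173
gripper_force: 30.0
t: 17.6
tcp_pos: [0.6428, 0.0229, 0.2879]
ee_rot: [0.697, 0.717, 0.0, 0.0]
wrist_force: [0.1, 5.6, 4.8]
grip_width: 0.0171
gripper_force: 30.0
```

```bash
python3 -m crank '{"deltas": [[[0.1,0,0.03,0,0,0],[0.2,0,0.04,0,0,0],[0.3,0,0.04,0,0,0],[0.4,0,0.04,0,0,0],[0.5,0,0.04,0,0,0],[0.5,0,0.04,0,0,0],[0.5,0,0.04,0,0,0],[0.5,0,0.04,0,0,0]]]}'
python3 -m crank '{"deltas": [[[0.1,0,0,0,0,0],[0.2,0,0,0,0,0],[0.3,0,0,0,0,0],[0.4,0,0,0,0,0],[0.5,0,0,0,0,0],[0.5,0,0,0,0,0],[0.5,0,0,0,0,0],[0.5,0,0,0,0,0]]]}'
```

```text
t: 18.6
tcp_pos: [0.6477, 0.0231, 0.2879]
ee_rot: [0.697, 0.717, 0.0, -0.0]
wrist_force: [1.1, 6.0, 2.2]
grip_width: 0.0172
gripper_force: 30.0
t: 19.6
tcp_pos: [0.6526, 0.0233, 0.2878]
ee_rot: [0.697, 0.717, 0.0, -0.0]
wrist_force: [0.9, 5.9, 2.4]
grip_width: 0.017
gripper_force: 30.0
```

```bash
python3 -m crank '{"deltas": [[[0.1,0.01,0,0,0,0],[0.2,0.02,0,0,0,0],[0.3,0.03,0,0,0,0],[0.4,0.04,0,0,0,0],[0.4,0.04,0,0,0,0],[0.4,0.04,0,0,0,0],[0.4,0.04,0,0,0,0],[0.4,0.04,0,0,0,0]]]}'
python3 -c "
from h import *
s=sense();print(s['tcp_pos'],s['wrist_force'],s['wrist_torque'])
S=get_image('side');o=cv2.resize(S['frame'][150:270,320:480],None,fx=5,fy=5,interpolation=cv2.INTER_CUBIC);cv2.imwrite('pics/gap.png',o[:,:,::-1])"
```

```text
t: 20.6
tcp_pos: [0.6566, 0.0234, 0.2876]
ee_rot: [0.697, 0.717, -0.0, -0.0]
wrist_force: [-0.2, 5.2, 2.0]
grip_width: 0.017
gripper_force: 30.0
[0.65661037 0.02339887 0.28760876] [-0.21696823  5.16019518  1.97513526] [0.8182472  0.20129779 0.09309496]
```

View pics/gap.png

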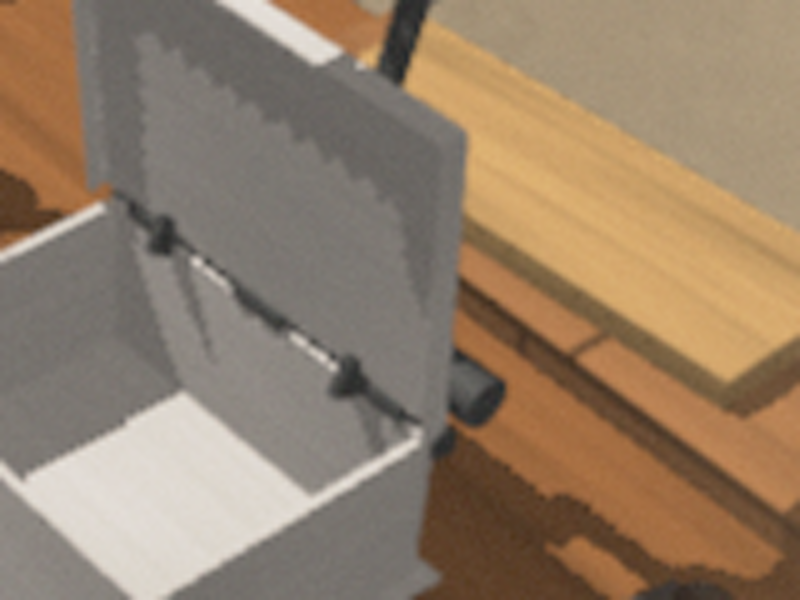

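The lid is nearly upright and the box is open; the weight's end shows at crop (480,390), but the stop is hidden. I go on by feel.

```bash
python3 -m crank '{"deltas": [[[0.1,0,0,0,0,0],[0.2,0,0,0,0,0],[0.3,0,0,0,0,0],[0.4,0,0,0,0,0],[0.4,0,0,0,0,0],[0.4,0,0,0,0,0],[0.4,0,0,0,0,0],[0.4,0,0,0,0,0]]]}'
python3 -m crank '{"deltas": [[[0.1,0,0,0,0,0],[0.2,0,-0.01,0,0,0],[0.3,0,-0.01,0,0,0],[0.4,0,-0.02,0,0,0],[0.4,0,-0.02,0,0,0],[0.4,0,-0.02,0,0,0],[0.4,0,-0.02,0,0,0],[0.4,0,-0.02,0,0,0]]]}'
```

```text
t: 21.65
tcp_pos: [0.6605, 0.0235, 0.2873]
ee_rot: [0.697, 0.717, -0.0, -0.001]
wrist_force: [0.4, 5.5, 1.4]
grip_width: 0.0172
gripper_force: 30.0
t: 22.65
tcp_pos: [0.6632, 0.0235, 0.2872]
ee_rot: [0.697, 0.717, -0.001, -0.001]
wrist_force: [-5.9, 5.1, 3.5]
grip_width: 0.0172
gripper_force: 30.0
```

The stop is met: fx is −6 N and the handle moved only 2.7 mm of the 4 mm asked. I ease off a little and hold.

```bash
python3 -m crank '{"deltas": [[[-0.03,0,0,0,0,0],[-0.06,0,0,0,0,0],[-0.08,0,0,0,0,0],[-0.08,0,0,0,0,0],[-0.08,0,0,0,0,0],[-0.08,0,0,0,0,0],[-0.08,0,0,0,0,0],[-0.08,0,0,0,0,0]]]}'
```

```text
t: 23.65
tcp_pos: [0.6627, 0.0235, 0.2873]
ee_rot: [0.697, 0.717, -0.001, -0.001]
wrist_force: [-4.2, 4.5, 2.9]
grip_width: 0.017
gripper_force: 30.0
```

```bash
python3 -m crank '{"deltas": [[[0,0,0,0,0,0],[0,0,0,0,0,0],[0,0,0,0,0,0],[0,0,0,0,0,0],[0,0,0,0,0,0],[0,0,0.5,0,0,0],[0,0,1.5,0,0,0],[0,0,3,0,0,0]]]}' 0.1
python3 -c "
from h import *
s=sense();print(s['tcp_pos'],s['wrist_force'])
S=get_image('side');print(pinpoint('handle',S),proj(S,[.66,.023,.33]))"
```

```text
t: 24.65
tcp_pos: [0.6637, 0.0232, 0.3189]
ee_rot: [0.697, 0.717, -0.0, -0.0]
wrist_force: [-0.6, -0.4, -0.5]
grip_width: 0.042
gripper_force: 0.0
[0.66370921 0.02322829 0.31891139] [-0.55158963 -0.41183777 -0.50885664]
[{'uv': [381.6, 132.0], 'p': 0.78}] [381.03689987 129.33189825]
```

The lid stays open by itself. Next the offcut: I carry the open gripper over it, turned +65°.

```bash
python3 -m crank '{"deltas": [[[-0.5,-1,3,0,0,6],[-3.5,-5.5,3,0,0,14],[-6.5,-10.5,3,0,0,23],[-9.5,-15.5,1.5,0,0,32],[-12.5,-20.5,0,0,0,41],[-15.5,-25.5,-1.5,0,0,50],[-18.5,-30.5,-3,0,0,58],[-21.5,-35,-5,0,0,64.6]]]}' -
python3 -m crank '{"deltas": [[[-1.5,-2,-2,0,0,0],[-1.5,-2,-5,0,0,0],[-1.5,-2,-9,0,0,0],[-1.5,-2,-13,0,0,0],[-1.5,-2,-14,0,0,0],[-1.5,-2,-14,0,0,0],[-1.5,-2,-14,0,0,0],[-1.5,-2,-14,0,0,0]]]}' -0.6
python3 - <<'E'
from h import *
np.set_printoptions(precision=4,suppress=True)
P=get_image("wrist");save(P,"w2");s=sense();print(s["tcp_pos"],s["ee_rot"])
for c in [(.4834,-.3468,.042),(.4657,-.3823,.042),(.4129,-.3575,.042),(.428,-.3215,.042),(.3735,-.2969,.022),(.3566,-.3354,.022)]: print(proj(P,c))
S=get_image("side");print(pinpoint("handle",S))
E
```

```text
t: 25.75
tcp_pos: [0.4479, -0.3287, 0.2684]
ee_rot: [0.204, 0.979, -0.0, 0.001]
wrist_force: [0.7, -0.5, 0.7]
grip_width: 0.0417
gripper_force: 0.0
t: 26.75
tcp_pos: [0.4348, -0.3477, 0.13]
ee_rot: [0.206, 0.979, -0.001, 0.001]
wrist_force: [-0.5, -0.1, 0.4]
grip_width: 0.0743
gripper_force: 0.0
[ 0.4346 -0.3475  0.1296] [ 0.2062  0.9785 -0.0007  0.001 ]
[341.3504 285.9053]
[297.9491 283.9073]
[298.574  220.9831]
[343.6206 220.2526]
[344.0403 148.7656]
[296.0876 148.7812]
[]
```

View pics/w2.png

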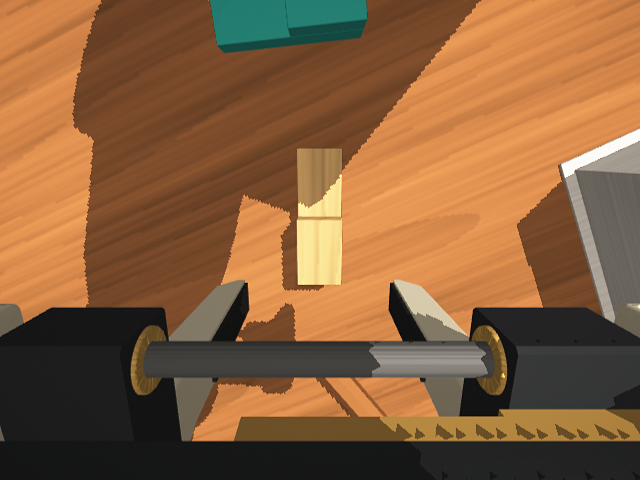

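The pine offcut lies at columns 297–342, rows 148–285, as predicted. It is aligned with the pads and centred between the fingers. I go down and grip its thick half.

```bash
python3 -m crank '{"deltas": [[[-0.1,0.1,-3,0,0,0],[-0.1,0.1,-6,0,0,0],[-0.1,0.1,-9,0,0,0],[-0.1,0.1,-11,0,0,0],[-0.1,0.1,-12.5,0,0,0],[-0.1,0.1,-13.5,0,0,0],[-0.1,0.1,-14.2,0,0,0],[-0.1,0.1,-14.2,0,0,0]]]}' -
python3 -m crank '{"deltas": [[[0,0,0,0,0,0],[0,0,0,0,0,0],[0,0,0,0,0,0],[0,0,0,0,0,0],[0,0,0,0,0,0],[0,0,0,0,0,0],[0,0,0,0,0,0],[0,0,0,0,0,0]]]}' 1
```

```text
t: 27.9
tcp_pos: [0.4328, -0.3457, -0.0141]
ee_rot: [0.206, 0.979, 0.0, -0.0]
wrist_force: [0.3, -0.3, -0.7]
grip_width: 0.0745
gripper_force: 0.0
t: 28.9
tcp_pos: [0.4329, -0.3459, -0.0138]
ee_rot: [0.206, 0.979, -0.0, 0.0]
wrist_force: [-0.1, 1.4, 3.4]
grip_width: 0.0396
gripper_force: 30.0
```

```bash
python3 -m crank '{"deltas": [[[0,0,3,0,0,0],[0,0,8,0,0,0],[0,1,13,0,0,3],[1.5,5,17,0,0,8],[3.5,10.5,17,0,0,13],[5.5,16,17,0,0,18],[7.5,21.5,17,0,0,23],[9.5,27,17,0,0,25.4]]]}' -
python3 -m crank '{"deltas": [[[2,4.5,0,0,0,0],[4,9,0,0,0,0],[4.3,9.8,0,0,0,0],[4.3,9.8,0,0,0,0],[4.3,9.8,0,0,0,0],[4.3,9.8,0,0,0,0],[4.3,9.8,0,0,0,0],[4.3,9.8,0,0,0,0]]]}' -
python3 - <<'E'
from h import *
np.set_printoptions(precision=4,suppress=True)
P=get_image("wrist");save(P,"w3");s=sense();print(s["tcp_pos"],s["ee_rot"],s["wrist_force"])
E
```

```text
t: 29.9
tcp_pos: [0.528, -0.0739, 0.1557]
ee_rot: [-0.015, 1.0, 0.0, -0.0]
wrist_force: [1.2, -0.5, -0.9]
grip_width: 0.0396
gripper_force: 30.0
t: 30.9
tcp_pos: [0.5708, 0.0217, 0.1562]
ee_rot: [-0.014, 1.0, -0.0, 0.0]
wrist_force: [-0.1, 0.1, -0.7]
grip_width: 0.0395
gripper_force: 30.0
[0.5708 0.0219 0.1561] [-0.0137  0.9999 -0.      0.0001] [-0.1371  0.5462 -1.0004]
```

View pics/w3.png

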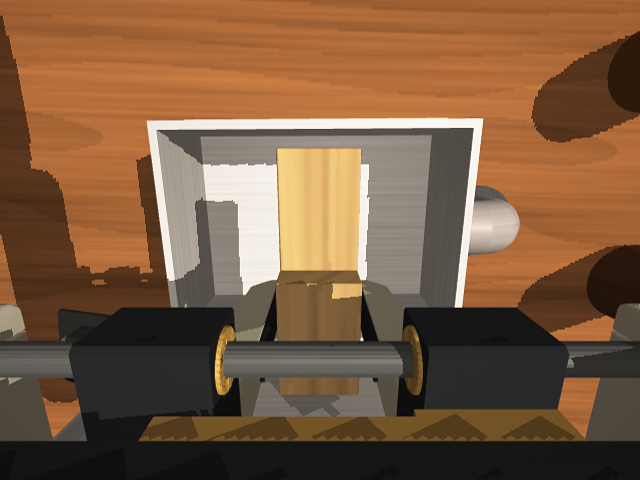

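The held offcut is over the opening, square with the walls and clear of the front rim (row 125). I lower it into the box and then release.

```bash
python3 -m crank '{"deltas": [[[0,0,-2,0,0,0],[0,0,-4.5,0,0,0],[0,0,-7,0,0,0],[0,0,-9,0,0,0],[0,0,-11,0,0,0],[0,0,-12.5,0,0,0],[0,0,-13.8,0,0,0],[0,0,-13.8,0,0,0]]]}' -
```

```text
t: 31.95
tcp_pos: [0.57, 0.0222, 0.0169]
ee_rot: [-0.014, 1.0, 0.0, -0.001]
wrist_force: [-1.0, 0.3, -1.3]
grip_width: 0.0399
gripper_force: 30.0
```

Bottom is about 3 cm up. I let go gently and rise.

```bash
python3 -m crank '{"deltas": [[[0,0,-0.3,0,0,0],[0,0,-0.3,0,0,0],[0,0,-0.3,0,0,0],[0,0,-0.3,0,0,0],[0,0,-0.3,0,0,0],[0,0,-0.3,0,0,0],[0,0,1,0,0,0],[0,0,4,0,0,0]]]}' -0.4
python3 -m crank '{"deltas": [[[0,0,5,0,0,0],[0,0,10,0,0,0],[-3,0,14,0,0,0],[-7,0,16,0,0,0],[-12,0,16,0,0,0],[-17,0,16,0,0,0],[-17,0,16,0,0,0],[-17,0,16,0,0,0]]]}' -
python3 - <<'E'
from h import *
T=get_image("top");S=get_image("side");W=get_image("wrist")
t=cv2.resize(T["frame"][120:345,190:490],(400,300),interpolation=cv2.INTER_CUBIC)
s=cv2.resize(S["frame"][120:345,220:520],(400,300),interpolation=cv2.INTER_CUBIC)
w=cv2.resize(W["frame"],(400,300))
cv2.imwrite("pics/end.png",np.vstack([np.hstack([t,s]),np.hstack([w,w*0])])[:,:,::-1])
for n in("mallet","gouge","jar","handle","offcut"):
    a,b=pinpoint(n,T),pinpoint(n,S);print(n,[x["uv"] for x in a],[x["uv"] for x in b])
E
```

```text
t: 32.95
tcp_pos: [0.5694, 0.0223, 0.0576]
ee_rot: [-0.014, 1.0, 0.0, -0.002]
wrist_force: [1.1, -0.3, 0.8]
grip_width: 0.0655
gripper_force: 0.0
t: 33.95
tcp_pos: [0.4016, 0.0221, 0.2192]
ee_rot: [-0.014, 1.0, -0.0, 0.001]
wrist_force: [-0.6, 0.2, 0.3]
grip_width: 0.065
gripper_force: 0.0
mallet [[201.2, 191.9]] []
gouge [[469.3, 182.2], [198.7, 193.1]] [[495.5, 337.7]]
jar [[207.1, 272.5]] []
handle [[324.9, 136.3], [324.8, 208.8]] [[380.6, 128.7], [240.4, 215.3]]
offcut [[445.8, 337.7]] [[318.1, 419.9], [342.9, 253.3], [348.3, 255.7]]
```

View pics/end.png

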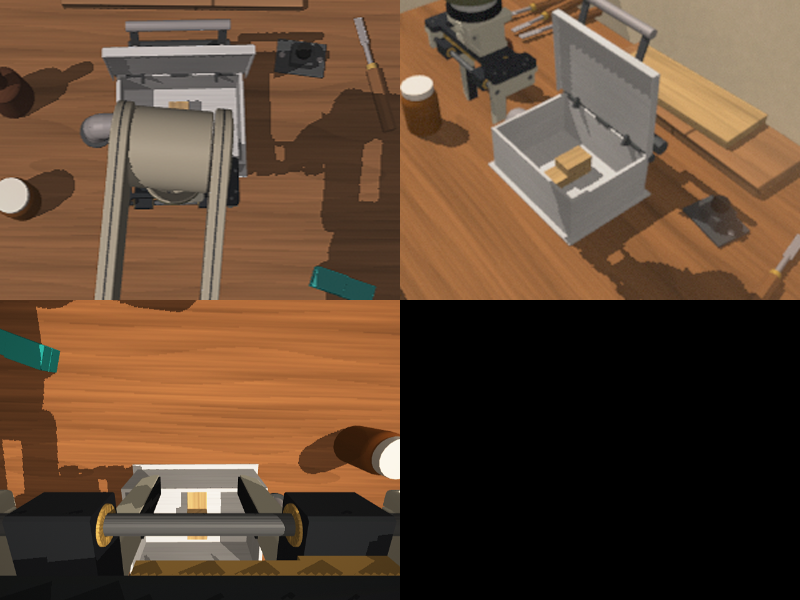

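The side crop shows the lid standing open and the pine offcut lying flat inside the box, at crop (570,165). The jar, mallet and gouge are where they were, and the gripper is clear of everything. I hand in.

```bash
python3 -c "
from workcell import job_done
print(job_done())"
```

```text
the job is handed in; nothing more can be done
None
```

I opened the lid by its handle, lowered it by feel onto the stop and let go so it stays open; the pine offcut lies in the box, the mallet, gouge and jar are untouched, and the job is handed in (no verdict was returned).

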